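# Seat the flat lid strike in the washer's lid switch

## Robot

A 7-joint arm with a two-finger parallel gripper is mounted at the origin on the work surface. World frame = base frame: x ahead of the robot, y to its left, z up, the work surface at z = 0. Lengths are in m, angles in rad, forces in N, time in s.
With the tool pointing down it reaches from about 0.4 to 0.925 m from the base axis. Payload 4.1 kg.
Tool frame: the origin (TCP) lies at the very end of the fingers, on their centre line; the grasp point (between the pads) lies robot.grip_point_offset behind it (robot.grip_point_offset is the distance from the TCP to the grasp point, in m); z points along the fingers, y is the line along which they close (so a half turn about z gives the same grasp; the last joint's range is limited). The gripper opens to 85 mm and grips with 20 to 120 N. Pads are 22 mm wide; open, the fingers measure 114 mm over their backs; the gripper's body (76 mm by 85 mm) begins 54 mm behind the grasp point. The pads swing forward as they close: fully open they stand 13 mm farther back than shut.
Start: joints at [-1.307, 0.398, 0.045, 1.537, -0.019, 1.207, -0.051], TCP at [0.231, 0.608, 0.231] pointing down, gripper open.
Joint ranges: [-2.82, 2.82], [-0.49, 2.23], [-1.37, 1.46], [0, 2.46], [-1.36, 4.5], [0.23, 2], [-2.94, 2.94]. Speed limits (rad/s): [2.57, 2.57, 3.14, 3.14, 3.14, 3.14, 3.14].

## Interface

Orientations are given as a unit quaternion [x, y, z, w].
In Python, from rig import robot, optics, order gives the robot as it stands. The module is installed in compiled form; this text tells all that it offers.
- The arm moves only by the shell command python3 -m inch 'ROWS' [OPENING]. ROWS is JSON, a list that holds one entry, the list of rows, each a list of 6 numbers: the shift along the tool's x, y, z in cm, then the turn, a rotation vector about the tool's x, y, z in degrees. A call has 1 to 12 rows; each row shifts and turns the commanded pose from where the row before left it, along the tool's axes as they then stand; what a row does not reach is not made up. A row lasts 1/12 s, in which the tool goes at most 41.7 mm and 7.16 degrees, less where a joint would pass 70% of its speed; a pose out of reach is approached as far as the arm can. A call with a gripper value outside its range is refused whole. OPENING is the closure in counts, from 0 (fully open) to 255 (shut), set as the call begins (- or left out, the last holds). The fingers move at their own pace and stop on an object; the grip force is fixed at half the most. Time passes only in rows, so rows that do not move let the fingers close. It gives the time, the measured TCP pose, the force, the opening and the grip force at its end, in the units of the state.
- robot.state(): the state, without advancing time (a new reading comes with each control period).
- optics.snapshot(name): name is "side" or "top" or "wrist"; returns a dict with "frame" (420x560x3 uint8, red, green, blue), "range_z" (420x560 float32, m along the optical axis (not along the pixel's ray), 0 where there is no reading), "fov_y" (degrees; the focal length in pixels is half the picture's height over the tangent of half this angle, whatever the lens; pixels are square), "cx", "cy" (the principal point, pixels), "extrinsics" (4x4, takes a point from camera to world coordinates). Camera axes: x right, y down, z forward; pixel columns grow to the right and rows downward; lengths in m; the calibration is good to about 2 mm. The wrist camera is an equidistant fisheye: a pixel r from the principal point sees the ray r / f radians off the axis. A picture is of the moment at which its call begins.
- order.sign_off(): hands the job in; it is judged then, once.
Trained networks look in the newest picture that a camera, given by its name, has taken for a name from the list of things; names that differ only in an ending like _2 or _b are one class to them, and where a whole thing is asked for, a point or a joint stands for the part that bears it (a point fixed in the world has none). Each returns a list of dicts, best first, with "score" (0 to 1); they miss things now and then, are a little off and sometimes report something else, mostly with a low value. They report only what shows in the picture. A call takes as long as a camera call.
- optics.find_in(thing, camera): "bbox" ([left, top, right, bottom] in pixels, round what is visible of it).
- optics.cut_out(thing, camera): "region" (420x560 bool, what is visible of it) and "bbox" ([left, top, right, bottom] in pixels, round what is visible of it).
The state is a dict: "time": time; "joint_positions": joint angles; "joint_velocities": joint speeds; "joint_efforts": joint torques, N m; "tool_pos": TCP position; "eef_rot": TCP orientation; "contact_force": force on the tool from outside, world axes, zero at the start; "moment": the same for the moment, N m; "width": finger opening in m; "grasp_force": force on a finger pad.
Only numpy, scipy, OpenCV 4.12 (cv2) and the standard library are available. Lean on these libraries where they do the work, as an engineer would, in place of code of your own. Each camera call takes 0.05 s, during which the arm holds its last target. There are 200 camera calls.

## Task

The washer's lid switch is being checked on the laundry counter before it is refitted. Take the strike with the flat tongue from the wire rack and push its tongue straight down into the slot of the lid switch until it is fully home with its flange flush on the housing, then let go. Leave the round-pin door catch hanging on the rack.

Things in the scene. Friction and masses are not known exactly. Their poses are not given: they have to be found in the camera images.
- strike: Lid strike, 80 g: white flange 34 (x) x 74 (y) x 8 mm; on it a rectangular grip tab 20 (x) x 36 (y) mm, top 42 mm above the flange underside; below, a flat steel tongue 5 (x) x 26 (y) mm, 45 mm long. Origin: centre of flange underside, z up. It hangs tongue down across two rack rails (along its x, 54 mm apart, tops 70 mm above the counter). Grip the tab across x; lift 60 mm to clear.
- switch: Lid switch, fixed: grey housing 50 (x) x 96 (y) x 70 mm high; central top slot 14 (x) x 40 (y) mm with a black funnel mouth 30 x 56 mm, 12 mm deep. Origin: centre of underside, z up. A follower in the slot resists the last 19 mm with about 4 N (more than the strike's weight) and stays where pushed. Home: strike origin at z = 70 mm, x axes parallel, either way round.
- pin_catch: Bystander, leave it on the rack: dryer door catch with the same white flange and height as the strike, but a round grip 26 mm across on top and a round steel pin 12 mm thick, 45 mm long, below. Origin: centre of the flange underside. Hangs on the same rails about 110 mm from the strike, on either side of it.
- door_switch: Bystander, fixed to the counter: dryer door switch, the same grey housing (50 x 96 x 70 mm) but with a round 20 mm hole in its top. Origin: centre of the underside. It may stand left or right of the lid switch.

How it is judged:
At the end, for the whole second after the job is handed in: The flat-tongue strike rests, released and still, upright (within 15 degrees) in the lid switch, its flange within 8 mm of flush on the housing top, centred within 12 mm and lined up with the slot within 28 degrees (z of strike in the frame of switch between 0.06 and 0.078 m and horizontal distance between strike and switch below 0.012 m and angle between the x axis of strike and the x axis of switch, either way round below 0.5 rad and angle between strike's own z axis and vertical below 0.26 rad and linear speed of strike below 0.02 m/s); the robot touches nothing.
It fails at once if the round-pin catch is taken off or shoved along the rack (more than 40 mm) (distance of pin_catch from where it was at the start of the episode above 0.04 m).
It also fails if it takes over 42 s, if anything falls off the work surface, if the arm or the gripper's body presses on something with over 40 N, if the wrist force passes 120 N, or if a joint passes its speed limit or range.

## Working session

There is one attempt and no reset: what is moved stays moved. The work goes in short steps, Python scripts to look and compute and a shell command to move; the robot and the scene stay as the last step left them, time stands still between calls to the robot, and variables do not carry over. Pictures are saved under pics/ and viewed, at most 10 in all, crops included, and the job is handed in when it is done.

```bash
mkdir -p pics
cat > h.py <<'E'
import numpy as np, cv2
from rig import robot, optics, order
from scipy.spatial.transform import Rotation as R
def cloud(s):
    h,w=s["range_z"].shape; f=h/2/np.tan(np.radians(s["fov_y"])/2)
    v,u=np.mgrid[:h,:w]; z=s["range_z"]; E=np.array(s["extrinsics"])
    p=np.stack([(u-s["cx"])/f*z,(v-s["cy"])/f*z,z],-1)
    return p@E[:3,:3].T+E[:3,3]
E
cat > m.py <<'E'
from h import *
st=robot.state(); print(st["time"],st["tool_pos"],st["eef_rot"],st["contact_force"],st["width"],robot.grip_point_offset)
ims=[]
for c in ("top","side"):
    s=optics.snapshot(c); P=cloud(s); im=s["frame"][:,:,::-1].copy()
    for t in ("strike","pin_catch","switch","door_switch"):
        for d in optics.cut_out(t,c)[:2]:
            m=d["region"]&(s["range_z"]>0); q=P[m]
            b=[int(x) for x in d["bbox"]]
            cv2.rectangle(im,b[:2],b[2:],(0,0,255),1); cv2.putText(im,t[:6]+"%.2f"%d["score"],(b[0],b[1]-3),0,.4,(0,0,255))
            if len(q)<10: continue
            zt=np.percentile(q[:,2],98); k=q[abs(q[:,2]-zt)<.006]
            r=cv2.minAreaRect((k[:,:2]*1000).astype(np.float32))
            print(c,t,round(d["score"],2),b,"ztop",zt.round(3),"rect mm",np.round(r[0],1),np.round(r[1],1),round(r[2],1))
            fl=q[abs(q[:,2]-.076)<.006]
            if len(fl)>20:
                r=cv2.minAreaRect((fl[:,:2]*1000).astype(np.float32)); print("   z~76:",np.round(r[0],1),np.round(r[1],1),round(r[2],1))
    ims.append(im)
cv2.imwrite("pics/a.png",cv2.resize(np.vstack(ims),(448,672))[:600] if 0 else cv2.resize(np.hstack(ims),(800,300)))
cv2.imwrite("pics/a_top.png",ims[0]);cv2.imwrite("pics/a_side.png",ims[1])
E
python3 m.py
```

```text
0.0 [0.23045373 0.60709711 0.2302803 ] [ 1.80355639e-01  9.83600992e-01 -9.59567262e-04 -1.09067886e-04] [0.09724764 0.50945109 0.06918258] 0.08502748459281427 0.0187
top strike 0.61 [160, 205, 197, 228] ztop 0.114 rect mm [539.6 173.4] [19.9 35.7] 7.4
   z~76: [539.8 172.8] [34.3 73. ] 9.1
top pin_catch 0.62 [144, 152, 185, 177] ztop 0.113 rect mm [644.8 195. ] [23.4 23.6] 88.9
   z~76: [644.9 195.4] [34.1 73.6] 9.3
top pin_catch 0.28 [291, 170, 347, 228] ztop 0.072 rect mm [ 580.7 -110.5] [50.6 94.8] 26.9
   z~76: [ 580.4 -110.3] [50.  94.1] 26.7
top switch 0.91 [388, 200, 447, 258] ztop 0.072 rect mm [ 509.7 -301.1] [50. 97.] 23.1
   z~76: [ 509.2 -300.4] [48.9 96.6] 24.4
top door_switch 0.79 [294, 168, 348, 225] ztop 0.072 rect mm [ 581.1 -111.1] [50.6 96.3] 26.7
   z~76: [ 580.7 -110.9] [50.1 95.5] 26.9
side strike 0.68 [253, 287, 275, 329] ztop 0.112 rect mm [538.7 174.7] [20.2 36. ] 9.1
   z~76: [538.8 173.8] [34.1 74.6] 9.2
side pin_catch 0.87 [183, 291, 217, 333] ztop 0.112 rect mm [643.7 195.7] [24.1 24.7] 37.8
   z~76: [643.5 195.6] [33.4 74.2] 9.2
side switch 0.57 [299, 113, 347, 164] ztop 0.07 rect mm [ 509.4 -300.7] [50.  98.3] 23.2
   z~76: [ 508.6 -296.9] [48.4 90.6] 23.7
side door_switch 0.77 [255, 166, 306, 221] ztop 0.071 rect mm [ 580.3 -111.2] [ 50.6 100.2] 27.4
   z~76: [ 580.9 -109.3] [47.6 95.2] 27.4
```

View pics/a_top.png

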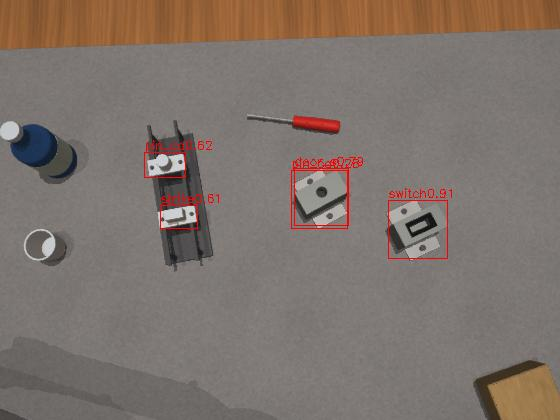

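View pics/a_side.png

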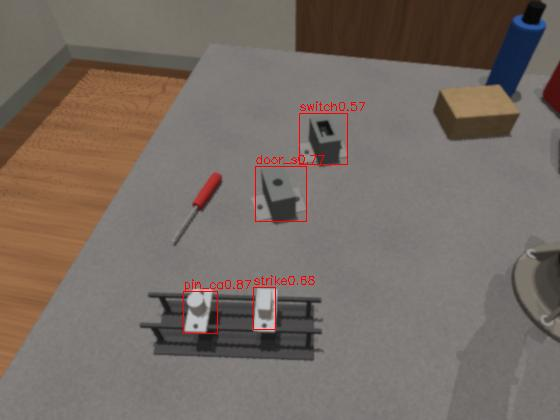

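The top view shows the strike at (178,215), the catch at (165,163), the lid switch with its rectangular slot at (418,227), and the door switch at (321,192). The networks agree with this. The strike is at (0.539, 0.174) with x at about 9°, and the switch is at (0.5095, -0.3007) with x at about 23.5°.

```bash
python3 -m inch '[[[-3.2,-2.1,0,0,0,0],[-3.2,-2.1,0,0,0,0],[-3.2,-2.1,0,0,0,0],[-3.2,-2.1,0,0,0,0],[-3.2,-2.1,0,0,0,0],[-3.2,-2.1,0,0,0,0],[-3.2,-2.1,0,0,0,0],[-3.2,-2.1,0,0,0,0],[-3.2,-2.1,0,0,0,0],[-3.2,-2.1,0,0,0,0],[-3.2,-2.1,0,0,0,0],[-3.2,-2.1,0,0,0,0]]]' 0
python3 -m inch '[[[0,0,0,0,0,6.7],[0,0,0,0,0,6.7],[0,0,0,0,0,6.7],[0,0,0,0,0,6.7],[0,0,0,0,0,6.7],[0,0,0,0,0,6.7],[0,0,0,0,0,6.7],[0,0,0,0,0,6.7],[0,0,0,0,0,6.7],[0,0,0,0,0,0],[0,0,0,0,0,0]]]'
cat > go.py <<'E'
import sys
from h import *
st=robot.state(); x,y,z,yaw=map(float,sys.argv[1:5])
r=R.from_quat(st["eef_rot"]); M=r.as_matrix()
print("shift cm",np.round(M.T@(np.array([x,y,z])-st["tool_pos"])*100,2))
G=np.column_stack([[np.cos(np.radians(yaw-90))*-1,-np.sin(np.radians(yaw-90)),0],[np.cos(np.radians(yaw)),np.sin(np.radians(yaw)),0],[0,0,-1]])
G[:,0]=np.cross(G[:,1],G[:,2])
print("turn deg",np.round(np.degrees((r.inv()*R.from_matrix(G)).as_rotvec()),1)); print(st["joint_positions"])
E
python3 go.py .5393 .1738 .083 9.1
```

```text
time: 1.5
tool_pos: [0.5011, 0.2343, 0.2317]
eef_rot: [0.18, 0.984, 0.0, 0.0]
contact_force: [0.4, 0.2, -0.5]
width: 0.0853
grasp_force: 0.0
time: 2.42
tool_pos: [0.5002, 0.236, 0.2314]
eef_rot: [0.649, 0.761, 0.0, 0.0]
contact_force: [0.1, -0.0, -0.4]
width: 0.0851
grasp_force: 0.0
shift cm [-6.76  2.87 14.84]
turn deg [ 0. -0. -0.]
[-0.87252119  0.24145921  0.4226142   1.77992718 -0.10803784  1.14275006
 -0.25707235]
```

```bash
python3 -m inch '[[[-2.3,0.95,0,0,0,0],[-2.3,0.95,0,0,0,0],[-2.16,0.97,0,0,0,0],[0,0,2,0,0,0],[0,0,2,0,0,0],[0,0,2,0,0,0],[0,0,2,0,0,0],[0,0,0,0,0,0],[0,0,0,0,0,0]]]'
python3 go.py .5393 .1738 .083 9.1
cat > w.py <<'E'
import sys
from h import *
s=optics.snapshot(sys.argv[2]); cv2.imwrite("pics/%s.png"%sys.argv[1],s["frame"][:,:,::-1])
E
python3 w.py b wrist
```

```text
time: 3.17
tool_pos: [0.5385, 0.1734, 0.1507]
eef_rot: [0.649, 0.76, -0.001, -0.0]
contact_force: [1.1, -0.1, 1.6]
width: 0.0856
grasp_force: 0.0
shift cm [0.03 0.1  6.77]
turn deg [-0.1  0.  -0.1]
[-0.74047423  0.35323439  0.43967674  1.83991077 -0.17696555  0.98895095
 -0.06927779]
```

View pics/b.png

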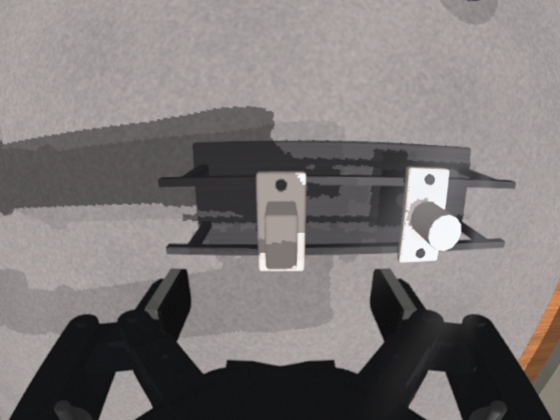

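The wrist view shows the rectangular tab at (281,235), centred between the fingers (columns 175 and 385). The round catch at (445,232) is clear of them. I'll descend and grip.

```bash
python3 -m inch '[[[0,0,1.5,0,0,0],[0,0,1.5,0,0,0],[0,0,1.5,0,0,0],[0,0,1.3,0,0,0],[0,0,0.9,0,0,0],[0,0,0,0,0,0],[0,0,0,0,0,0]]]'
python3 -m inch '[[[0,0,0,0,0,0],[0,0,0,0,0,0],[0,0,0,0,0,0],[0,0,0,0,0,0],[0,0,0,0,0,0],[0,0,0,0,0,0],[0,0,0,0,0,0],[0,0,0,0,0,0],[0,0,0,0,0,0],[0,0,0,0,0,0]]]' 255
```

```text
time: 3.8
tool_pos: [0.5397, 0.1738, 0.0852]
eef_rot: [0.65, 0.76, 0.001, 0.0]
contact_force: [-0.1, -0.4, 0.2]
width: 0.0851
grasp_force: 0.0
time: 4.63
tool_pos: [0.5395, 0.1737, 0.0847]
eef_rot: [0.65, 0.76, 0.0, 0.0]
contact_force: [-0.5, -0.6, 4.3]
width: 0.0197
grasp_force: 58.8
```

```bash
python3 -m inch '[[[0,0,-1,0,0,0],[0,0,-1,0,0,0],[0,0,-1.5,0,0,0],[0,0,-2,0,0,0],[0,0,-2,0,0,0],[0,0,-2,0,0,0],[0,0,-0.5,0,0,0],[0,0,0,0,0,0]]]'
python3 go.py .5095 -.3007 .185 23.5
```

```text
time: 5.3
tool_pos: [0.5402, 0.1739, 0.1863]
eef_rot: [0.65, 0.76, 0.002, 0.001]
contact_force: [1.4, 0.4, -1.2]
width: 0.0189
grasp_force: 58.6
shift cm [-4.641e+01 -1.039e+01  3.000e-02]
turn deg [  0.2  -0.1 -14.6]
[-0.75380053  0.31392908  0.45270394  1.80402496 -0.15676441  1.05472062
 -0.08758542]
```

```bash
python3 -m inch '[[[-2,-0.45,0,0,0,0],[-3.3,-0.74,0,0,0,0],[-3.3,-0.74,0,0,0,0],[-3.3,-0.74,0,0,0,0],[-3.3,-0.74,0,0,0,0],[-3.3,-0.74,0,0,0,0],[-3.3,-0.74,0,0,0,0],[-3.3,-0.74,0,0,0,0],[-3.3,-0.74,0,0,0,0],[-3.3,-0.74,0,0,0,0],[-3.3,-0.74,0,0,0,0],[-3.3,-0.74,0,0,0,0]]]'
python3 -m inch '[[[-3.3,-0.74,0,0,0,0],[-2.5,-0.56,0,0,0,0],[-2,-0.4,0,0,0,0],[0,0,0,0,0,-4.9],[0,0,0,0,0,-4.9],[0,0,0,0,0,-4.8],[0,0,0,0,0,0],[0,0,0,0,0,0],[0,0,0,0,0,0]]]'
python3 go.py .5095 -.3007 .130 23.5
cat > look.py <<'E'
from h import *
s=optics.snapshot("wrist"); cv2.imwrite("pics/c.png",s["frame"][:,:,::-1])
for c in ("top","side"):
    s=optics.snapshot(c); P=cloud(s)
    for d in optics.cut_out("strike",c)[:1]:
        q=P[d["region"]&(s["range_z"]>0)]; print(c,d["score"],d["bbox"],np.percentile(q,[2,50,98],axis=0).round(4).tolist())
        z0=robot.state()["tool_pos"][2]-.0147+.008
        k=q[abs(q[:,2]-z0)<.006]
        if len(k)>20: print(len(k),cv2.minAreaRect((k[:,:2]*1000).astype(np.float32)))
    if c=="side": cv2.imwrite("pics/cs.png",cv2.resize(s["frame"][60:230,210:430,::-1],None,fx=3.4,fy=3.4))
E
python3 look.py
```

```text
time: 6.3
tool_pos: [0.5123, -0.2192, 0.1829]
eef_rot: [0.65, 0.76, -0.0, -0.001]
contact_force: [1.2, 0.5, -1.0]
width: 0.0192
grasp_force: 58.6
time: 7.05
tool_pos: [0.5085, -0.2975, 0.1835]
eef_rot: [0.549, 0.836, -0.0, -0.001]
contact_force: [-0.9, -0.0, -1.0]
width: 0.0186
grasp_force: 58.5
shift cm [-0.34 -0.03  5.35]
turn deg [-0.1 -0.1 -0.1]
[ 0.00556039  0.38127285  0.5803199   1.75409976 -0.23366025  1.07700748
  1.07372292]
top 0.87 [410.9, 206.6, 442.6, 232.1] [[0.4832, -0.2939, 0.1708], [0.5017, -0.2788, 0.1769], [0.5184, -0.2598, 0.2114]]
280 ((499.9064025878906, -276.1492919921875), (33.81173324584961, 29.96169662475586), 21.90110969543457)
side 0.82 [315.6, 71.1, 339.4, 109.0] [[0.4845, -0.3116, 0.1281], [0.5049, -0.2827, 0.1782], [0.5264, -0.26, 0.2111]]
194 ((505.843505859375, -289.7812194824219), (34.68186569213867, 60.053611755371094), 22.767850875854492)
```

View pics/c.png

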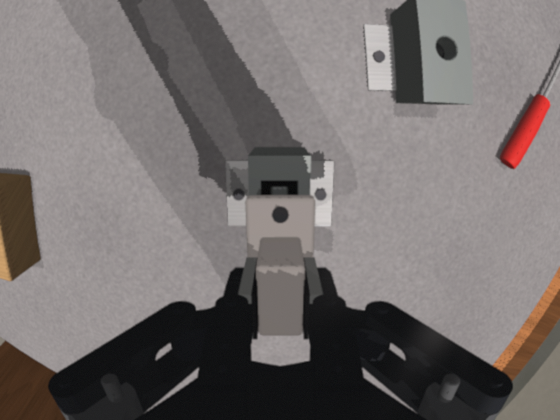

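View pics/cs.png

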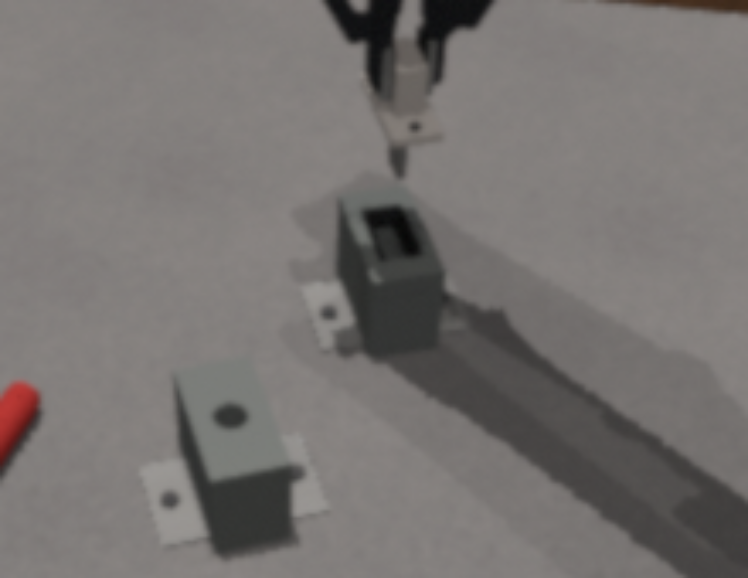

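The strike hangs straight in the fingers. In the wrist view its column (280) matches the slot's column (280), so I'll insert it, first to the slot mouth.

```bash
python3 -m inch '[[[-0.34,-0.03,0,0,0,0],[0,0,1.5,0,0,0],[0,0,1.5,0,0,0],[0,0,1.5,0,0,0],[0,0,1,0,0,0],[0,0,0.7,0,0,0],[0,0,0.6,0,0,0],[0,0,0,0,0,0],[0,0,0,0,0,0]]]'
python3 go.py .5095 -.3007 .0847 23.5
```

```text
time: 8.05
tool_pos: [0.5102, -0.3012, 0.1165]
eef_rot: [0.548, 0.836, 0.0, 0.0]
contact_force: [0.2, 0.3, -0.1]
width: 0.019
grasp_force: 58.6
shift cm [ 0.08 -0.04  3.18]
turn deg [0. 0. 0.]
[ 0.04213145  0.46137804  0.54753175  1.81018593 -0.28902704  0.94986541
  1.12346316]
```

```bash
python3 -m inch '[[[0,0,0.5,0,0,0],[0,0,0.5,0,0,0],[0,0,0.5,0,0,0],[0,0,0.5,0,0,0],[0,0,0.5,0,0,0],[0,0,0.3,0,0,0],[0,0,0.2,0,0,0],[0,0,0,0,0,0],[0,0,0,0,0,0],[0,0,0,0,0,0]]]'
python3 go.py .5095 -.3007 .0847 23.5
```

```text
time: 8.88
tool_pos: [0.5095, -0.3009, 0.0859]
eef_rot: [0.548, 0.836, -0.0, -0.001]
contact_force: [0.2, 0.5, -0.8]
width: 0.0183
grasp_force: 58.6
shift cm [0.02 0.01 0.12]
turn deg [-0. -0.  0.]
[ 0.05825017  0.49908806  0.52868326  1.83356106 -0.3147808   0.89397131
  1.14400568]
```

```bash
python3 -m inch '[[[0,0,0.15,0,0,0],[0,0,0.1,0,0,0],[0,0,0,0,0,0],[0,0,0,0,0,0]]]'
python3 w.py d side
python3 - <<'E'
import cv2
im=cv2.imread("pics/d.png"); cv2.imwrite("pics/d2.png",cv2.resize(im[60:230,210:430],None,fx=3.4,fy=3.4))
E
```

```text
time: 9.22
tool_pos: [0.5096, -0.3009, 0.0847]
eef_rot: [0.548, 0.836, 0.0, -0.001]
contact_force: [-2.1, 2.7, 9.0]
width: 0.0189
grasp_force: 59.8
```

View pics/d2.png

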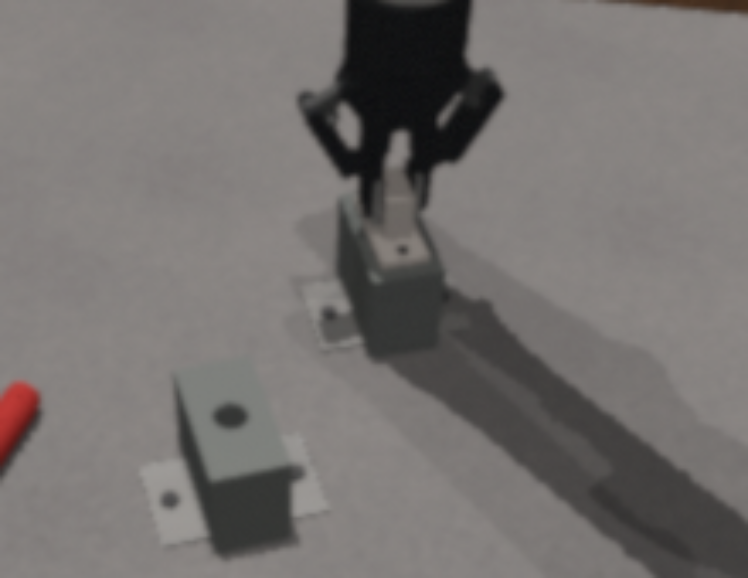

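The flange, at (402,250), sits flush on the housing top, and contact reads 9 N. I'll release and retreat.

```bash
python3 -m inch '[[[0,0,0,0,0,0],[0,0,0,0,0,0],[0,0,0,0,0,0],[0,0,0,0,0,0],[0,0,0,0,0,0],[0,0,0,0,0,0],[0,0,0,0,0,0],[0,0,0,0,0,0]]]' 0
python3 -m inch '[[[0,0,-1,0,0,0],[0,0,-1.5,0,0,0],[0,0,-2,0,0,0],[0,0,-2,0,0,0],[0,0,-2,0,0,0],[0,0,-2,0,0,0],[0,0,-2,0,0,0],[0,0,0,0,0,0],[0,0,0,0,0,0]]]'
python3 m.py | grep -A1 -E "strike|pin|side switch"
python3 - <<'E'
import cv2
im=cv2.imread("pics/a_side.png"); cv2.imwrite("pics/e.png",cv2.resize(im[60:230,210:430],None,fx=3.4,fy=3.4))
E
```

```text
time: 9.93
tool_pos: [0.51, -0.3011, 0.0837]
eef_rot: [0.548, 0.836, 0.0, -0.0]
contact_force: [0.3, 0.6, -0.2]
width: 0.0855
grasp_force: 0.0
time: 10.68
tool_pos: [0.5106, -0.3016, 0.2105]
eef_rot: [0.548, 0.836, 0.0, 0.002]
contact_force: [0.1, 0.2, 0.1]
width: 0.0854
grasp_force: 0.0
top strike 0.75 [402, 208, 442, 236] ztop 0.113 rect mm [ 510.4 -300.7] [19.8 36.4] 24.2
   z~76: [ 510.8 -301.1] [34.7 76.8] 22.9
top pin_catch 0.94 [148, 151, 183, 178] ztop 0.113 rect mm [644.8 195. ] [23.3 24.1] 81.4
   z~76: [644.5 195.9] [34.3 75. ] 9.6
--
side strike 0.6 [312, 109, 335, 136] ztop 0.112 rect mm [ 510.7 -299. ] [17.6 35. ] 22.7
   z~76: [ 511.4 -297.5] [33.7 74.6] 30.0
side pin_catch 0.84 [183, 291, 216, 332] ztop 0.112 rect mm [643.9 196.5] [24.6 24.9] 77.8
   z~76: [643.9 195.6] [34.3 75.3] 9.0
side switch 0.78 [299, 116, 345, 164] ztop 0.07 rect mm [ 508.  -298.6] [50.8 94. ] 22.7
   z~76: [ 507.7 -294.1] [47.9 85.4] 24.9
```

View pics/e.png

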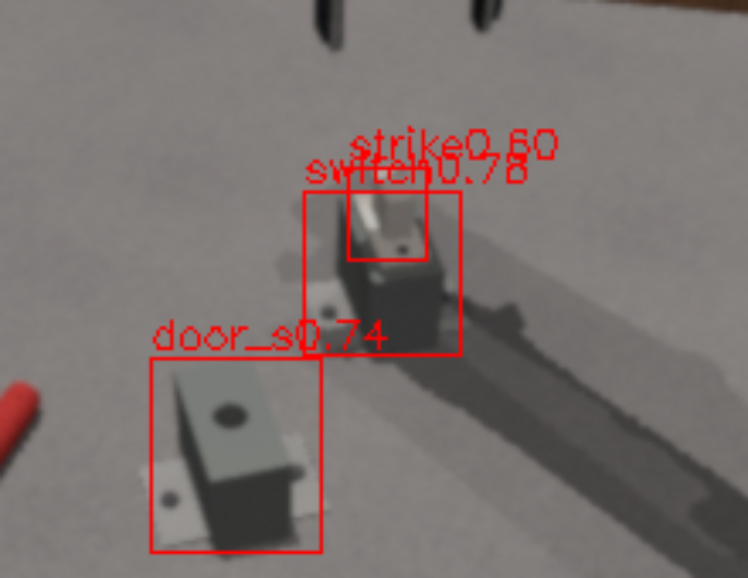

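The strike sits flush and upright in the lid switch (crop at about (388,215)), with its tab top at 112 mm as it should be. The gripper is clear, and the catch hasn't moved.

```bash
python3 -c "
from rig import order
print(order.sign_off())"
```

```text
the job is handed in; nothing more can be done
None
```

I pushed the flat-tongue strike fully home in the lid switch, flush, centred to about 1 mm and released; the round-pin catch is still hanging in place on the rack, and the job is handed in (no verdict was returned).

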